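# Trial-fit a shaft through ferrule and mallet head

### The job

Lift the slim hickory trial shaft out of its socket in the cast iron wedge block and lower it slowly and gently from above, first through the steel ferrule held in the fitting jig and then into the bore of the mallet head below it, without ramming it against the jig. Finish while still holding the shaft upright and still in the gripper, passing through the ferrule and with its foot in the lower half of the mallet head, hanging clear of the jig's base plate. Leave the other things on the bench where they are.

Things in the scene. Friction and masses are not known exactly. Their poses are not given: they have to be found in the camera images.
- shaft: slim round hickory shaft, 20 mm in diameter and 180 mm long, 50 g or so, standing upright in the wedge block's socket with its upper 145 mm free. Origin at the centre of its foot (lower end face), z up along the shaft. The foot is tapered from 14 mm to 20 mm in diameter over its lowest 6 mm; it is loose and lifts straight out.
- shaft_top (a point): centre of the shaft's upper end face, 180 mm from the foot along the shaft
- wedge: fixed cast iron block 80 x 70 mm and 45 mm tall with a sloping tail towards its own +x (out to about 110 mm from the origin). Origin on the bench under the socket. The socket is a vertical round hole, 22 mm wide, 35 mm deep, its floor 10 mm above the bench.
- jig: fixed fitting jig; origin on the bench under the common axis of ferrule and head bore, z up. Base plate 120 x 160 mm, top at 10 mm. On cradles lies a boxwood mallet head along the jig's y, 225 mm long, 55 mm square with round brass-ringed ends, 30 to 85 mm above the bench. A post on the jig's -x side (134 mm high) holds the ferrule; nothing stands higher than the ferrule.
- ferrule_mouth (a point): centre of the upper mouth of the steel ferrule, a tube held by the jig from 115 to 145 mm above the bench, 32 mm outside; its bore is 23 mm wide, vertical, 30 mm long and open at both ends
- head_mouth (a point): centre of the upper mouth of the mallet head's bore, 85 mm above the bench, exactly below the ferrule; bore 23 mm wide, vertical, right through the head (55 mm), so the middle of the head is 57 mm above the bench; below it 20 mm of free space down to the base plate
- offcut: bystander: thick short shaft offcut standing on the bench, 36 mm in diameter, 75 mm tall; origin at the centre of its underside
- spare_ferrule: bystander: loose steel ferrule standing on the bench, 38 mm outside diameter, 32 mm tall; origin at the centre of its underside
- spare_head: bystander: loose square mallet head with brass end bands lying on the bench, 190 mm long along its y, 57 mm wide and tall; origin at the centre of its underside
There are look-alikes about, which are no part of the job. Of the things that look like the jig, take the one that is nearest to the robot's base at the start. Of the things shaped like the shaft, the wooden one is meant.

How it is judged:
By the outcome, as a careful person would: the job done as asked, in the order asked, and still so for the second after the job is handed in, while the arm keeps its last pose, push and grip.
It also fails if it takes over 56 s, if anything falls off the work surface, if the arm or the gripper's body presses on something with over 40 N, if the wrist force passes 120 N, or if a joint passes its speed limit or range.

### The arm

A 6-joint arm with a two-finger parallel gripper is mounted at the origin on the work surface. World frame = base frame: x ahead of the robot, y to its left, z up, the work surface at z = 0. Lengths are in mm, angles in rad, forces in N, time in s.
With the tool pointing down it reaches from about 350 to 975 mm from the base axis. Payload 7.1 kg.
Tool frame: the origin (TCP) lies at the very end of the fingers, on their centre line; the grasp point (between the pads) lies ctrl.hold_point_z behind it (ctrl.hold_point_z is the distance from the TCP to the grasp point, in mm); z points along the fingers, y is the line along which they close (so a half turn about z gives the same grasp; the last joint's range is limited). The gripper opens to 88 mm and grips with 3 to 60 N. Pads are 20 mm wide; open, the fingers measure 115 mm over their backs; the gripper's body (75 mm by 178 mm) begins 61 mm behind the grasp point.
Start: joints at [-1.135, 0.423, 1.63, -0, 1.089, -0.019], TCP at [274.566, -561.443, 222.675] pointing down, gripper open.
Joint ranges: [-3, 3], [-0.9, 2.11], [0.09, 2.58], [-1.31, 4.45], [0.11, 2.69], [-2.54, 2.54]. Speed limits (rad/s): [2.39, 2.39, 3.01, 3.14, 3.14, 3.14].

### API

Orientations are given as a rotation vector (axis times angle).
In Python, from workcell import ctrl gives the robot as it stands. The module is installed in compiled form; this text tells all that it offers.
- The arm moves only by the shell command python3 -m creep 'ROWS'. ROWS is JSON, a list of rows, each an object with "translation": the shift along the tool's x, y, z in mm, a list of three; "angular": the turn, a rotation vector about the tool's x, y, z in rad, a list of three; "jaw": the opening, from 0 (shut) to 1 (fully open). A call has exactly 8 rows; each row is the pose to reach, as a shift and turn from the pose commanded when the call began, along the tool's axes at that moment; what a row does not reach only later rows make up. A row lasts 1/8 s, in which the tool goes at most 62.5 mm and 10.7 degrees, less where a joint would pass 70% of its speed; a pose out of reach is approached as far as the arm can. A call with a gripper value outside its range is refused whole. The fingers move at their own pace and stop on an object; the grip force is fixed at half the most. Time passes only in rows, so rows that repeat a pose let the fingers close, or fill a call up. It gives the time, the measured TCP pose, the force, the opening and the grip force at its end, in the units of the state.
- ctrl.get_obs(): the state, without advancing time (a new reading comes with each control period).
- ctrl.get_image(name): name is "scene" or "top" or "wrist"; returns the picture (480x640x3 uint8, red, green, blue); there is no depth.
- ctrl.camera_info(name): a dict with "camera_matrix" (3x3 intrinsics, pixels), "distortion" ([k1, k2, p1, p2, k3] as OpenCV has them; the pictures are not rectified), "world_from_camera" (4x4, takes a point from camera to world coordinates). Camera axes: x right, y up, looking along -z (the intrinsics and any distortion apply to the point x, -y, -z); pixel columns grow to the right and rows downward; lengths in mm; the calibration is good to about 2 mm. A picture is of the moment at which its call begins: read the wrist's pose just before it. camera_info takes no time and is no camera call; for the wrist camera it gives the pose at the moment of the call.
- ctrl.close_job(): hands the job in; it is judged then, once.
Trained networks look in the newest picture that a camera, given by its name, has taken for a name from the list of things; names that differ only in an ending like _2 or _b are one class to them, and where a whole thing is asked for, a point or a joint stands for the part that bears it (a point fixed in the world has none). Each returns a list of dicts, best first, with "score" (0 to 1); they miss things now and then, are a little off and sometimes report something else, mostly with a low value. They report only what shows in the picture. A call takes as long as a camera call. They do not tell look-alikes from the thing itself.
- ctrl.look_for(camera, label): "rect" ([left, top, right, bottom] in pixels, round what is visible of it).
The state is a dict: "t": time; "qpos": joint angles; "qvel": joint speeds; "joint_torque": joint torques, N m; "ee_pos": TCP position; "orientation": TCP orientation; "ft_force": force on the tool from outside, world axes, zero at the start; "moment": the same for the moment, N m; "width": finger opening in mm; "grasp_force": force on a finger pad.
Only numpy, scipy, OpenCV 4.12 (cv2) and the standard library are available. Lean on these libraries where they do the work, as an engineer would, in place of code of your own. Each camera call takes 0.05 s, during which the arm holds its last target. There are 200 camera calls.

## Working session

There is one attempt and no reset: what is moved stays moved. The work goes in short steps, Python scripts to look and compute and a shell command to move; the robot and the scene stay as the last step left them, time stands still between calls to the robot, and variables do not carry over. Pictures are saved under pics/ and viewed, at most 10 in all, crops included, and the job is handed in when it is done.

```bash
mkdir -p pics; python3 - <<'E'
from workcell import ctrl
import cv2,numpy as np
print(ctrl.hold_point_z); o=ctrl.get_obs(); print(o['t'],o['ee_pos'],o['orientation'],o['ft_force'])
for c in ['scene','top']:
    im=ctrl.get_image(c); cv2.imwrite(f'pics/{c}0.png',im[:,:,::-1])
    i=ctrl.camera_info(c); print(c,np.round(i['camera_matrix'],1).tolist(),i['distortion'],np.round(i['world_from_camera'],3).tolist())
    for l in ['shaft','wedge','jig','shaft_top','ferrule_mouth']:
        print(l,[(round(d['score'],2),np.round(d['rect']).tolist()) for d in ctrl.look_for(c,l)])
E
```

```text
18.700000000000003
0.0 [ 274.37685163 -560.95084244  221.93067228] [-3.05928064e+00 -7.07979796e-01  4.33032680e-04] [-0.49270414 -0.24226551  0.1009897 ]
scene [[623.7, 0.0, 324.6], [0.0, 623.7, 232.5], [0.0, 0.0, 1.0]] [-0.10290497  0.          0.          0.          0.        ] [[0.781, -0.485, 0.393, 1159.122], [0.624, 0.61, -0.489, -583.42], [-0.003, 0.627, 0.779, 1200.941], [0.0, 0.0, 0.0, 1.0]]
shaft [(0.61, [210.0, 278.0, 225.0, 325.0]), (0.61, [184.0, 252.0, 205.0, 306.0])]
wedge [(0.72, [200.0, 303.0, 257.0, 378.0])]
jig [(0.84, [353.0, 118.0, 419.0, 190.0]), (0.57, [267.0, 162.0, 340.0, 232.0])]
shaft_top [(0.91, [209.0, 281.0, 225.0, 327.0]), (0.81, [186.0, 254.0, 207.0, 306.0])]
ferrule_mouth [(0.95, [351.0, 118.0, 416.0, 188.0]), (0.85, [264.0, 159.0, 340.0, 239.0])]
top [[581.8, 0.0, 328.0], [0.0, 581.8, 234.7], [0.0, 0.0, 1.0]] [-0.12655476  0.          0.          0.          0.        ] [[-0.009, 0.996, -0.084, 491.385], [-1.0, -0.008, 0.006, 113.611], [0.005, 0.084, 0.996, 1290.31], [0.0, 0.0, 0.0, 1.0]]
shaft [(0.65, [459.0, 247.0, 486.0, 258.0]), (0.53, [448.0, 294.0, 474.0, 303.0])]
wedge [(0.59, [438.0, 207.0, 490.0, 278.0])]
jig [(0.98, [105.0, 239.0, 214.0, 300.0]), (0.84, [227.0, 272.0, 339.0, 336.0])]
shaft_top [(0.79, [459.0, 245.0, 483.0, 258.0]), (0.72, [448.0, 292.0, 478.0, 303.0]), (0.32, [229.0, 268.0, 338.0, 336.0])]
ferrule_mouth [(0.95, [231.0, 267.0, 341.0, 338.0]), (0.7, [103.0, 238.0, 212.0, 300.0])]
```

View pics/scene0.png

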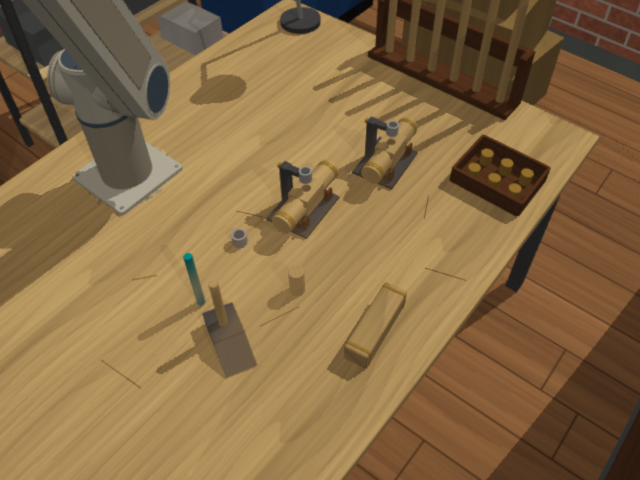

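View pics/top0.png

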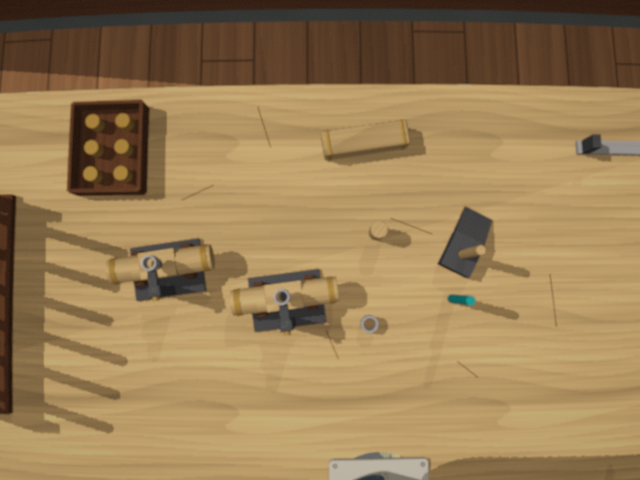

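The scene picture shows a wooden shaft in the wedge, with its top at (214,283), and a teal free-standing rod at (188,257). There are two jigs, with ferrules at (305,174) and (392,127). In the top picture these are wood (480,251), teal (470,300), near jig (283,297) and far jig (151,263); the base is at about (380,470). I choose the wooden shaft and the near jig, and I'll check both in one close crop.

```bash
python3 - <<'E'
import cv2,numpy as np
t=cv2.imread('pics/top0.png');s=cv2.imread('pics/scene0.png')
f=lambda im,x,y:cv2.resize(im[y:y+50,x:x+66],(396,300),interpolation=cv2.INTER_CUBIC)
cv2.imwrite('pics/crop0.png',np.vstack([np.hstack([f(t,440,225),f(t,250,272)]),np.hstack([f(s,180,265),f(s,272,150)])]))
E
cat > h.py <<'E'
import cv2,numpy as np
from workcell import ctrl
def ray(c,px,info=None):
    i=info or ctrl.camera_info(c); K=np.array(i['camera_matrix']);T=np.array(i['world_from_camera'])
    u=cv2.undistortPoints(np.array([[px]],float),K,np.array(i['distortion']))[0,0]
    return T[:3,3],T[:3,:3]@[u[0],-u[1],-1]
def onz(c,px,z,info=None):
    o,d=ray(c,px,info); return o+d*(z-o[2])/d[2]
def proj(c,P,info=None):
    i=info or ctrl.camera_info(c); T=np.linalg.inv(np.array(i['world_from_camera']))
    p=(T[:3,:3]@np.array(P,float).T).T+T[:3,3]; p=p*[1,-1,-1]
    return cv2.projectPoints(p,np.zeros(3),np.zeros(3),np.array(i['camera_matrix']),np.array(i['distortion']))[0][:,0]
def tri(rays):
    A=np.zeros((3,3));b=np.zeros(3)
    for o,d in rays:
        d=d/np.linalg.norm(d);M=np.eye(3)-np.outer(d,d);A+=M;b+=M@o
    return np.linalg.solve(A,b)
E
```

```text
(no output)
```

View pics/crop0.png

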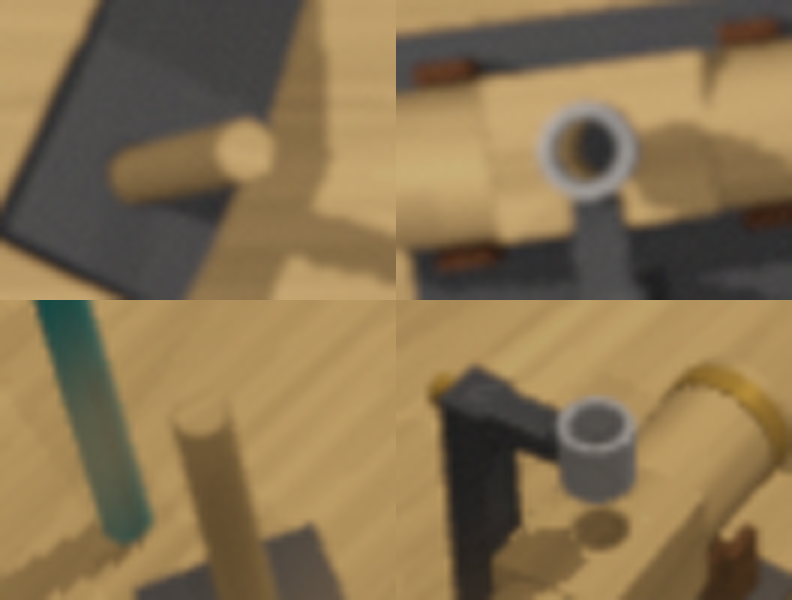

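The crop confirms the choice. The wooden shaft stands in the wedge's socket, with its top at top-picture (480.2,249.8) and scene (213.1,284.1). The near jig's ferrule mouth is at top (281.6,296.6) and scene (305.1,170.3).

```bash
python3 - <<'E'
from h import *
from scipy.spatial.transform import Rotation as R
S={'shaft':((480.2,249.8),(213.1,284.1),190),'ferr':((281.6,296.6),(305.1,170.3),145),'far':((151,263),(392,125),145),'teal':((472,300),(188,257),180)}
for k,(a,b,z) in S.items():
    print(k,onz('top',a,z),onz('scene',b,z),tri([ray('top',a),ray('scene',b)]))
print('wedge pts z45',[onz('top',p,45) for p in [(467,208),(440,264)]])
for p in [(118,265),(205,256),(238,301),(333,290)]: print(onz('top',p,60))
print('offcut',onz('top',(378,230),75),'spare f',onz('top',(370,323),32))
o=ctrl.get_obs(); M=R.from_rotvec(o['orientation']).as_matrix();print(M.round(3))
i=ctrl.camera_info('wrist'); print(i['camera_matrix'],(M.T@(np.array(i['world_from_camera'])[:3,3]-o['ee_pos'])).round(1),(M.T@np.array(i['world_from_camera'])[:3,:3]).round(3))
E
```

```text
shaft [ 552.80929124 -184.00291326  190.        ] [ 558.43892648 -186.58328241  190.        ] [ 553.91654695 -184.86422272  183.85180312]
ferr [466.95024783 198.77462219 145.        ] [471.56408409 198.10372191 145.        ] [467.9113845  200.07164879 140.94935032]
far [534.49792725 459.16866448 145.        ] [540.99723953 458.98910355 145.        ] [536.37506089 462.50912312 139.40406282]
teal [ 457.09979121 -168.15087518  180.        ] [ 464.49837994 -167.43479785  180.        ] [ 458.95501949 -167.24973193  175.3217881 ]
wedge pts z45 [array([ 652.24483278, -196.8561057 ,   45.        ]), array([ 531.1840963 , -134.37531771,   45.        ])]
[533.71881641 557.40198659  60.        ]
[551.95381626 368.03540464  60.        ]
[456.40348994 297.31479575  60.        ]
[478.14845818  96.66770275  60.        ]
offcut [602.97179973   1.14880777  75.        ] spare f [406.17174094  17.32588516  32.        ]
[[ 0.898  0.439 -0.   ]
 [ 0.439 -0.898 -0.   ]
 [-0.    -0.    -1.   ]]
[[360.37910488   0.         316.93892499]
 [  0.         360.37910488 238.07888345]
 [  0.           0.           1.        ]] [  85.    -0.6 -162.9] [[-0.001  0.952  0.305]
 [ 1.     0.001  0.002]
 [ 0.001  0.305 -0.952]]
```

```bash
python3 -m creep '[{"translation":[55,-28,-10],"angular":[0,0,0],"jaw":1},{"translation":[110,-57,-20],"angular":[0,0,0],"jaw":1},{"translation":[165,-85,-30],"angular":[0,0,0],"jaw":1},{"translation":[220,-113,-40],"angular":[0,0,0],"jaw":1},{"translation":[270,-140,-40],"angular":[0,0,0],"jaw":1},{"translation":[320,-165,-40],"angular":[0,0,0],"jaw":1},{"translation":[370,-190,-40],"angular":[0,0,0],"jaw":1},{"translation":[417,-214,-40],"angular":[0,0,0],"jaw":1}]'
python3 -m creep '[{"translation":[0,0,0],"angular":[0,0,0],"jaw":1},{"translation":[0,0,0],"angular":[0,0,0],"jaw":1},{"translation":[0,0,0],"angular":[0,0,0],"jaw":1},{"translation":[0,0,0],"angular":[0,0,0],"jaw":1},{"translation":[0,0,0],"angular":[0,0,0],"jaw":1},{"translation":[0,0,0],"angular":[0,0,0],"jaw":1},{"translation":[0,0,0],"angular":[0,0,0],"jaw":1},{"translation":[0,0,0],"angular":[0,0,0],"jaw":1}]'
python3 - <<'E'
from h import *
i=ctrl.camera_info('wrist');o=ctrl.get_obs()
im=ctrl.get_image('wrist');cv2.imwrite('pics/w1.png',im[:,:,::-1])
print(o['t'],o['ee_pos'],o['orientation'],[(d['score'],d['rect']) for d in ctrl.look_for('wrist','shaft')])
print(proj('wrist',[[555,-185,190],[553,-184,190]],i))
E
```

```text
t: 1.6
ee_pos: [556.2, -184.3, 262.9]
orientation: [3.06, 0.709, 0.001]
ft_force: [-0.5, 0.5, -0.6]
width: 87.8
grasp_force: 0.0
t: 2.6
ee_pos: [555.2, -186.0, 262.7]
orientation: [-3.061, -0.708, -0.0]
ft_force: [-0.2, -0.1, -0.4]
width: 88.1
grasp_force: 0.0
2.6 [ 555.18531114 -185.9987812   262.685324  ] [-3.06069118e+00 -7.08292159e-01 -3.59442354e-05] [(0.77, [227.0, 252.6, 275.1, 348.7]), (0.69, [300.1, 192.1, 330.5, 263.7])]
[[316.97467041 250.9956504 ]
 [314.42078071 252.83501995]]
```

View pics/w1.png

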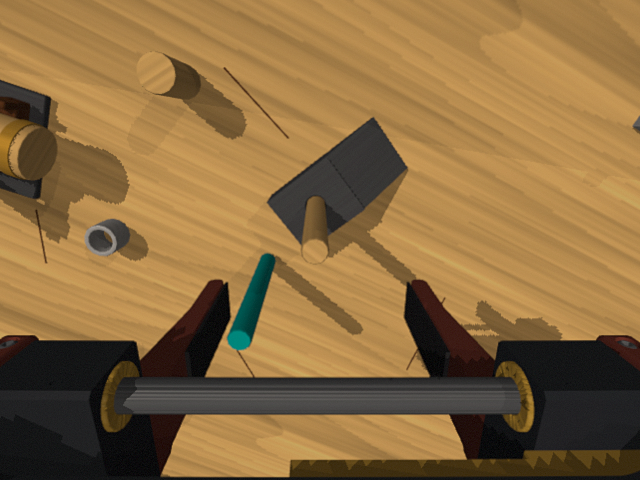

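The wrist picture shows the wooden shaft's top at (315,250), at the predicted spot and between the fingers. The teal rod at (240,340) is well clear of the descent. I'll go down about 122 mm and close.

```bash
python3 -m creep '[{"translation":[1,-2,20],"angular":[0,0,0],"jaw":1},{"translation":[1,-2,40],"angular":[0,0,0],"jaw":1},{"translation":[1,-2,60],"angular":[0,0,0],"jaw":1},{"translation":[1,-2,80],"angular":[0,0,0],"jaw":1},{"translation":[1,-2,100],"angular":[0,0,0],"jaw":1},{"translation":[1,-2,115],"angular":[0,0,0],"jaw":1},{"translation":[1,-2,122],"angular":[0,0,0],"jaw":1},{"translation":[1,-2,122],"angular":[0,0,0],"jaw":1}]'
python3 -m creep '[{"translation":[0,0,0],"angular":[0,0,0],"jaw":0.6},{"translation":[0,0,0],"angular":[0,0,0],"jaw":0.4},{"translation":[0,0,0],"angular":[0,0,0],"jaw":0.3},{"translation":[0,0,0],"angular":[0,0,0],"jaw":0.25},{"translation":[0,0,0],"angular":[0,0,0],"jaw":0},{"translation":[0,0,0],"angular":[0,0,0],"jaw":0},{"translation":[0,0,0],"angular":[0,0,0],"jaw":0},{"translation":[0,0,0],"angular":[0,0,0],"jaw":0}]'
```

```text
t: 3.7
ee_pos: [555.1, -183.7, 140.5]
orientation: [-3.06, -0.708, 0.001]
ft_force: [0.1, -0.4, 0.6]
width: 88.1
grasp_force: 0.0
t: 4.7
ee_pos: [555.2, -183.8, 140.7]
orientation: [-3.061, -0.708, -0.0]
ft_force: [-0.3, 0.7, 0.1]
width: 19.4
grasp_force: 30.0
```

```bash
python3 -m creep '[{"translation":[0,0,-10],"angular":[0,0,0],"jaw":0},{"translation":[0,0,-25],"angular":[0,0,0],"jaw":0},{"translation":[0,0,-45],"angular":[0,0,0],"jaw":0},{"translation":[0,0,-75],"angular":[0,0,0],"jaw":0},{"translation":[0,0,-110],"angular":[0,0,0],"jaw":0},{"translation":[0,0,-145],"angular":[0,0,0],"jaw":0},{"translation":[0,0,-175],"angular":[0,0,0],"jaw":0},{"translation":[0,0,-190],"angular":[0,0,0],"jaw":0}]'
python3 -m creep '[{"translation":[5,-20,0],"angular":[0,0,0],"jaw":0},{"translation":[12,-50,0],"angular":[0,0,0],"jaw":0},{"translation":[21,-90,0],"angular":[0,0,0],"jaw":0},{"translation":[31,-130,0],"angular":[0,0,0],"jaw":0},{"translation":[40,-170,0],"angular":[0,0,0],"jaw":0},{"translation":[50,-210,0],"angular":[0,0,0],"jaw":0},{"translation":[57,-240,0],"angular":[0,0,0],"jaw":0},{"translation":[61,-260,0],"angular":[0,0,0],"jaw":0}]'
python3 -m creep '[{"translation":[5,-20,0],"angular":[0,0,0],"jaw":0},{"translation":[12,-50,0],"angular":[0,0,0],"jaw":0},{"translation":[19,-80,0],"angular":[0,0,0],"jaw":0},{"translation":[24,-100,0],"angular":[0,0,0],"jaw":0},{"translation":[27,-115,0],"angular":[0,0,0],"jaw":0},{"translation":[29,-121,0],"angular":[0,0,0],"jaw":0},{"translation":[29,-121,0],"angular":[0,0,0],"jaw":0},{"translation":[29,-121,0],"angular":[0,0,0],"jaw":0}]'
python3 - <<'E'
from h import *
i=ctrl.camera_info('wrist');o=ctrl.get_obs()
im=ctrl.get_image('wrist');cv2.imwrite('pics/w2.png',im[:,:,::-1])
print(o['t'],o['ee_pos'],o['orientation'])
x,y,z=o['ee_pos']
print(proj('wrist',[[x,y,z-130],[468.5,198.5,145]],i), proj('top',[[x,y,z-130],[468.5,198.5,145]]))
for c in ['scene','top']:
    cv2.imwrite(f'pics/{c}2.png',ctrl.get_image(c)[:,:,::-1])
E
```

```text
t: 5.7
ee_pos: [555.7, -183.9, 333.6]
orientation: [3.059, 0.708, 0.005]
ft_force: [0.5, 0.2, -1.1]
width: 19.4
grasp_force: 30.0
t: 6.7
ee_pos: [493.7, 78.7, 329.1]
orientation: [-3.059, -0.711, 0.005]
ft_force: [-0.2, -0.2, -0.2]
width: 19.6
grasp_force: 30.0
t: 7.7
ee_pos: [468.7, 197.5, 330.6]
orientation: [3.061, 0.707, -0.0]
ft_force: [-0.0, -0.1, -0.2]
width: 19.3
grasp_force: 30.0
7.7 [468.73104226 197.5493767  330.57487   ] [ 3.06077302e+00  7.07337259e-01 -2.90682223e-04]
[[318.18758679 228.31258917]
 [317.10348008 212.48491632]] [[280.04295749 296.29084946]
 [281.73647977 295.8070411 ]]
```

View pics/w2.png

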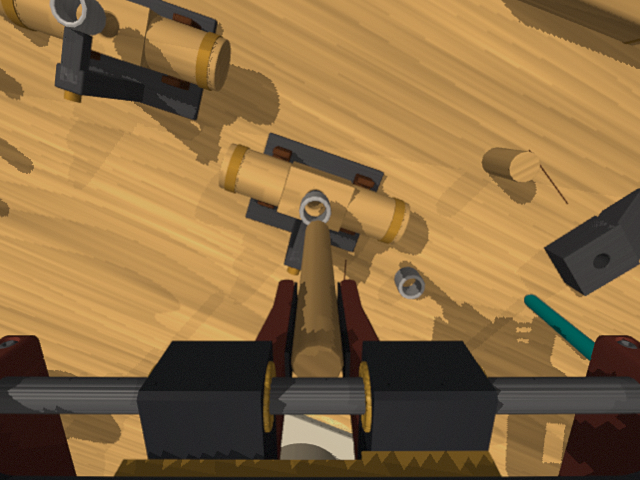

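The wrist picture shows the shaft held over the near jig, with the ferrule mouth at about (315,209) and the shaft's foot just below it in the picture, near (316,225). I'll lower it to just above the mouth and compare the axes in the wrist and scene views, whose horizontals are nearly perpendicular.

```bash
python3 -m creep '[{"translation":[0,0,6],"angular":[0,0,0],"jaw":0},{"translation":[0,0,12],"angular":[0,0,0],"jaw":0},{"translation":[0,0,18],"angular":[0,0,0],"jaw":0},{"translation":[0,0,24],"angular":[0,0,0],"jaw":0},{"translation":[0,0,30],"angular":[0,0,0],"jaw":0},{"translation":[0,0,36],"angular":[0,0,0],"jaw":0},{"translation":[0,0,40],"angular":[0,0,0],"jaw":0},{"translation":[0,0,40],"angular":[0,0,0],"jaw":0}]'
python3 - <<'E'
from h import *
o=ctrl.get_obs();i=ctrl.camera_info('wrist');x,y,z=o['ee_pos'];print(o['ee_pos'])
P=[[x,y,z-130.6],[x,y,z],[468.5,198.5,145],[468.5,198.5,115]]
f=lambda im,x,y:cv2.resize(im[y:y+75,x:x+50],(400,600),interpolation=cv2.INTER_CUBIC)
out=[]
for c,p in [('wrist',(292,178)),('scene',(280,130))]:
    im=ctrl.get_image(c)[:,:,::-1];cv2.imwrite(f'pics/{c}3.png',im);out.append(f(im,*p))
    print(c,proj(c,P,i if c=='wrist' else None).round(1).tolist())
    print((proj(c,[[469.5,198.5,145],[468.5,199.5,145]])-proj(c,[P[2]]*2)).round(2))
cv2.imwrite('pics/crop3.png',np.hstack(out))
E
```

```text
t: 8.85
ee_pos: [468.5, 198.0, 290.3]
orientation: [3.061, 0.708, -0.001]
ft_force: [-0.2, 0.1, -0.2]
width: 19.2
grasp_force: 30.0
[468.52488461 197.96649898 290.33532311]
wrist [[318.2, 228.1], [318.8, 300.5], [317.6, 223.2], [317.6, 214.9]]
[[ 0.5  -0.98]
 [-1.01 -0.48]]
scene [[303.9, 165.3], [302.2, 123.1], [304.2, 169.6], [304.6, 178.4]]
[[ 0.32  0.19]
 [ 0.27 -0.24]]
```

View pics/crop3.png

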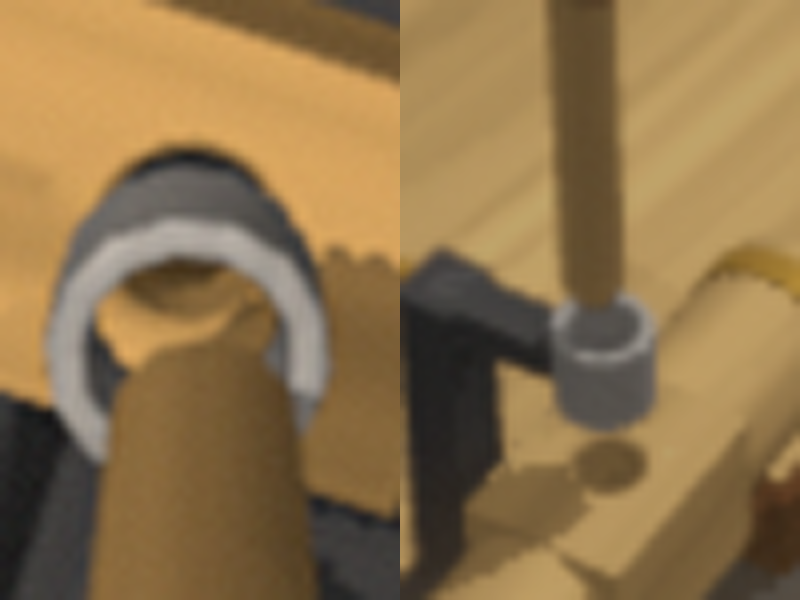

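In the left (wrist) crop, the shaft is centred at column 204 against ring centre 188, so it is 1.9 mm too far along tool +y. In the right (scene) crop, the shaft line is at about 595 and the ferrule at 603.5, so it is about 2.6 mm short along the scene's right axis. The correction works out to tool x +2.2 and y -1.9. I'll apply it, then measure again.

```bash
python3 -m creep '[{"translation":[0.5,-0.5,1],"angular":[0,0,0],"jaw":0},{"translation":[1,-1,2],"angular":[0,0,0],"jaw":0},{"translation":[1.5,-1.5,4],"angular":[0,0,0],"jaw":0},{"translation":[2,-1.9,5],"angular":[0,0,0],"jaw":0},{"translation":[2.2,-1.9,6],"angular":[0,0,0],"jaw":0},{"translation":[2.2,-1.9,7],"angular":[0,0,0],"jaw":0},{"translation":[2.2,-1.9,8],"angular":[0,0,0],"jaw":0},{"translation":[2.2,-1.9,8],"angular":[0,0,0],"jaw":0}]'
python3 - <<'E'
from h import *
f=lambda im,x,y:cv2.resize(im[y:y+75,x:x+50],(400,600),interpolation=cv2.INTER_CUBIC)
out=[]
for c,p in [('wrist',(292,178)),('scene',(280,130))]:
    im=np.mean([ctrl.get_image(c)[:,:,::-1] for _ in range(3)],0).astype(np.uint8);cv2.imwrite(f'pics/{c}4.png',im);g=f(im,*p);out.append(g)
    for r in ([340,360,440,480,520] if c=='wrist' else [60,120,180,240,340,360,380,400]):
        q=cv2.GaussianBlur(g,(0,0),4)[r].astype(float); d=np.linalg.norm(np.gradient(q,axis=0),axis=1)
        pk=[(k,round(d[k],1)) for k in range(2,398) if d[k]==d[k-2:k+3].max() and d[k]>1.2]
        print(c,r,pk)
cv2.imwrite('pics/crop4.png',np.hstack(out))
E
```

```text
t: 9.95
ee_pos: [469.8, 200.7, 282.6]
orientation: [3.061, 0.708, -0.0]
ft_force: [1.2, -0.5, -0.6]
width: 19.6
grasp_force: 30.0
wrist 340 [(17, np.float64(1.5)), (20, np.float64(1.2)), (22, np.float64(1.2)), (52, np.float64(1.4)), (62, np.float64(5.1)), (65, np.float64(5.3)), (69, np.float64(4.3)), (74, np.float64(4.8)), (77, np.float64(5.0)), (96, np.float64(1.5)), (99, np.float64(1.7)), (104, np.float64(2.5)), (112, np.float64(3.6)), (113, np.float64(3.6)), (118, np.float64(3.4)), (119, np.float64(3.4)), (122, np.float64(2.9)), (125, np.float64(2.1)), (134, np.float64(1.2)), (141, np.float64(1.9)), (144, np.float64(2.7)), (147, np.float64(3.4)), (150, np.float64(3.9)), (151, np.float64(3.9)), (155, np.float64(3.9)), (156, np.float64(3.9)), (160, np.float64(3.4)), (230, np.float64(1.2)), (255, np.float64(3.0)), (258, np.float64(2.7)), (264, np.float64(1.5)), (290, np.float64(8.3)), (293, np.float64(7.9)), (316, np.float64(1.5)), (331, np.float64(7.2)), (335, np.float64(7.1)), (347, np.float64(2.9)), (356, np.float64(1.4))]
wrist 360 [(58, np.float64(5.1)), (62, np.float64(5.0)), (
[... 5967 characters left out ...]
9, np.float64(1.5)), (381, np.float64(1.5)), (384, np.float64(1.2)), (385, np.float64(1.2))]
scene 400 [(8, np.float64(6.3)), (9, np.float64(6.3)), (101, np.float64(10.2)), (152, np.float64(6.9)), (154, np.float64(6.9)), (155, np.float64(6.9)), (156, np.float64(6.9)), (237, np.float64(1.2)), (254, np.float64(6.1)), (267, np.float64(1.5)), (270, np.float64(1.2)), (271, np.float64(1.2)), (343, np.float64(1.2)), (344, np.float64(1.2)), (347, np.float64(1.5)), (351, np.float64(1.5)), (354, np.float64(1.7)), (357, np.float64(1.5)), (359, np.float64(1.5)), (360, np.float64(1.5)), (361, np.float64(1.5)), (362, np.float64(1.5)), (363, np.float64(1.5)), (364, np.float64(1.5)), (369, np.float64(1.5))]
```

View pics/crop4.png

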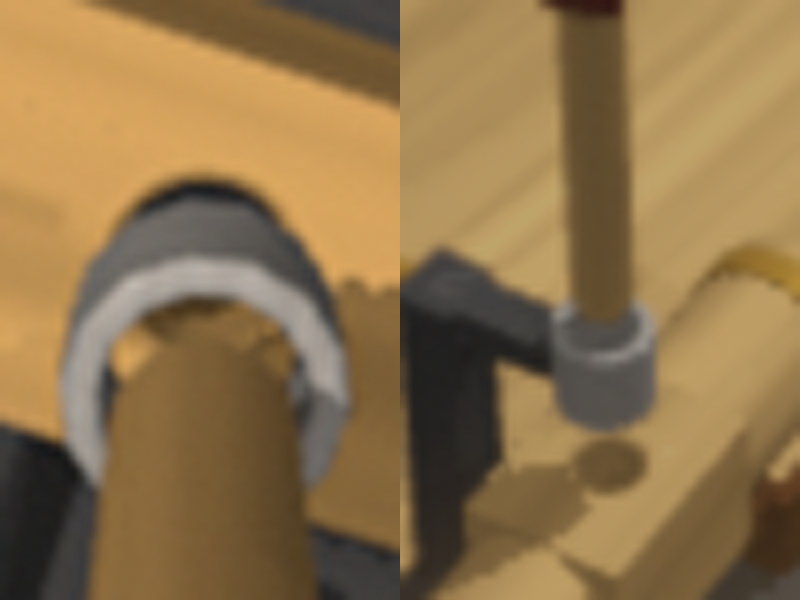

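The wrist crop shows the ring centred at column 204 and the shaft at 203. In the scene crop the shaft line reaches about 202.5 at the mouth, against the ferrule centre of 203. They agree to within about 0.3 mm, so I'll lower slowly.

```bash
python3 -m creep '[{"translation":[0,0,2],"angular":[0,0,0],"jaw":0},{"translation":[0,0,4],"angular":[0,0,0],"jaw":0},{"translation":[0,0,6],"angular":[0,0,0],"jaw":0},{"translation":[0,0,8],"angular":[0,0,0],"jaw":0},{"translation":[0,0,10],"angular":[0,0,0],"jaw":0},{"translation":[0,0,12],"angular":[0,0,0],"jaw":0},{"translation":[0,0,14],"angular":[0,0,0],"jaw":0},{"translation":[0,0,16],"angular":[0,0,0],"jaw":0}]'
```

```text
t: 11.25
ee_pos: [469.8, 200.7, 266.5]
orientation: [3.061, 0.708, -0.0]
ft_force: [-0.1, 0.1, -0.5]
width: 19.5
grasp_force: 30.0
```

No contact force, and the foot is at about 136, inside the ferrule. I'll carry on down.

```bash
python3 -m creep '[{"translation":[0,0,3],"angular":[0,0,0],"jaw":0},{"translation":[0,0,6],"angular":[0,0,0],"jaw":0},{"translation":[0,0,9],"angular":[0,0,0],"jaw":0},{"translation":[0,0,12],"angular":[0,0,0],"jaw":0},{"translation":[0,0,15],"angular":[0,0,0],"jaw":0},{"translation":[0,0,18],"angular":[0,0,0],"jaw":0},{"translation":[0,0,21],"angular":[0,0,0],"jaw":0},{"translation":[0,0,24],"angular":[0,0,0],"jaw":0}]'
```

```text
t: 12.25
ee_pos: [469.8, 200.7, 242.5]
orientation: [3.061, 0.708, -0.0]
ft_force: [-1.2, 0.8, -1.1]
width: 19.4
grasp_force: 30.0
```

```bash
python3 -m creep '[{"translation":[0,0,2],"angular":[0,0,0],"jaw":0},{"translation":[0,0,5],"angular":[0,0,0],"jaw":0},{"translation":[0,0,8],"angular":[0,0,0],"jaw":0},{"translation":[0,0,11],"angular":[0,0,0],"jaw":0},{"translation":[0,0,13],"angular":[0,0,0],"jaw":0},{"translation":[0,0,16],"angular":[0,0,0],"jaw":0},{"translation":[0,0,18],"angular":[0,0,0],"jaw":0},{"translation":[0,0,20],"angular":[0,0,0],"jaw":0}]'
```

```text
t: 13.25
ee_pos: [469.9, 200.7, 222.6]
orientation: [-3.061, -0.708, -0.0]
ft_force: [-0.5, -0.7, -0.2]
width: 19.6
grasp_force: 30.0
```

```bash
python3 -m creep '[{"translation":[0,0,2],"angular":[0,0,0],"jaw":0},{"translation":[0,0,5],"angular":[0,0,0],"jaw":0},{"translation":[0,0,7],"angular":[0,0,0],"jaw":0},{"translation":[0,0,10],"angular":[0,0,0],"jaw":0},{"translation":[0,0,12],"angular":[0,0,0],"jaw":0},{"translation":[0,0,15],"angular":[0,0,0],"jaw":0},{"translation":[0,0,17],"angular":[0,0,0],"jaw":0},{"translation":[0,0,20],"angular":[0,0,0],"jaw":0}]'
```

```text
t: 14.25
ee_pos: [469.9, 200.7, 202.5]
orientation: [-3.061, -0.708, -0.0]
ft_force: [0.1, -0.2, -1.0]
width: 19.5
grasp_force: 30.0
```

```bash
python3 -m creep '[{"translation":[0,0,4],"angular":[0,0,0],"jaw":0},{"translation":[0,0,8],"angular":[0,0,0],"jaw":0},{"translation":[0,0,12],"angular":[0,0,0],"jaw":0},{"translation":[0,0,16],"angular":[0,0,0],"jaw":0},{"translation":[0,0,20],"angular":[0,0,0],"jaw":0},{"translation":[0,0,24],"angular":[0,0,0],"jaw":0},{"translation":[0,0,27],"angular":[0,0,0],"jaw":0},{"translation":[0,0,29],"angular":[0,0,0],"jaw":0}]'
python3 -m creep '[{"translation":[0,0,0],"angular":[0,0,0],"jaw":0},{"translation":[0,0,0],"angular":[0,0,0],"jaw":0},{"translation":[0,0,0],"angular":[0,0,0],"jaw":0},{"translation":[0,0,0],"angular":[0,0,0],"jaw":0},{"translation":[0,0,0],"angular":[0,0,0],"jaw":0},{"translation":[0,0,0],"angular":[0,0,0],"jaw":0},{"translation":[0,0,0],"angular":[0,0,0],"jaw":0},{"translation":[0,0,0],"angular":[0,0,0],"jaw":0}]'
python3 - <<'E'
from h import *
o=ctrl.get_obs();x,y,z=o['ee_pos'];i=ctrl.camera_info('wrist')
print(o['ft_force'],o['moment'],proj('wrist',[[x,y,z+49.4]],i),proj('scene',[[x,y,z+49.4]]))
w=ctrl.get_image('wrist')[:,:,::-1];s=ctrl.get_image('scene')[:,:,::-1]
cv2.imwrite('pics/end.png',np.hstack([cv2.resize(w[180:420,240:400],(400,600)),cv2.resize(s[80:230,255:355],(400,600),interpolation=cv2.INTER_CUBIC)]))
E
```

```text
t: 15.25
ee_pos: [469.8, 200.7, 173.5]
orientation: [3.061, 0.708, -0.0]
ft_force: [0.5, 0.2, -0.4]
width: 19.8
grasp_force: 30.0
t: 16.25
ee_pos: [469.8, 200.7, 173.7]
orientation: [-3.061, -0.708, 0.0]
ft_force: [0.0, 0.1, -0.7]
width: 19.5
grasp_force: 30.0
[ 0.00978995  0.11399315 -0.72864151] [-0.02750381 -0.04198543 -0.07970262] [[319.17291839 362.87226797]] [[304.31307835 145.18456653]]
```

View pics/end.png

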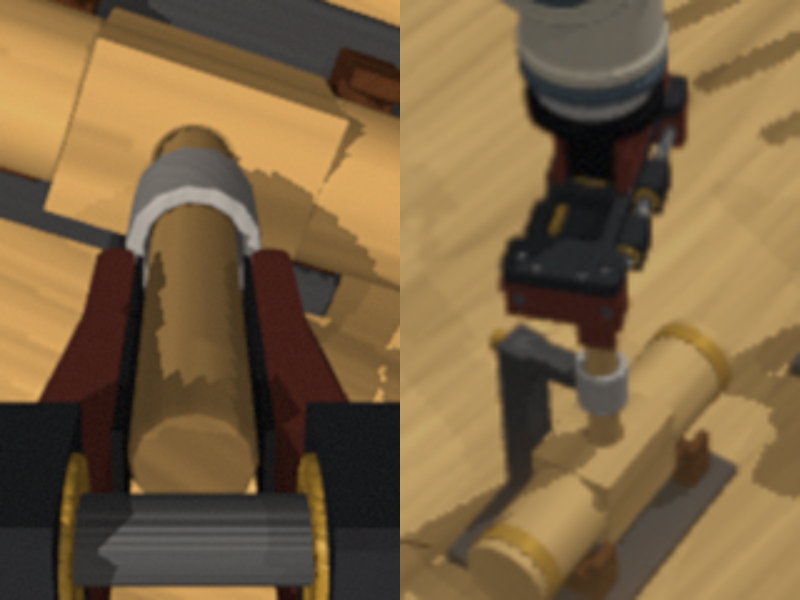

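The final picture shows the shaft through the ferrule and in the head bore. Its top is at wrist (317,361), against a predicted (319,363), so it hasn't slipped and the foot is at about 43 mm. There is no contact force.

```bash
python3 -c "
from workcell import ctrl
print(ctrl.close_job())"
```

```text
the job is handed in; nothing more can be done
None
```

The job is handed in at about 16 s of the 56 s allowed: the hickory shaft is held upright in the gripper, through the near jig's ferrule, with its foot about 43 mm above the bench in the lower half of the mallet head and clear of the base plate; no sign of contact with the jig showed in the force readings.

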